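# Slide a work plate onto a narrow pedestal and drive its locating pin

## Task

Slide the aluminium work plate off the wooden shelf, across the gap and onto the narrow steel pedestal, without lifting it, until it rests level on the pedestal alone with its pin over the pedestal's hole. Then press the plate's taper pin fully down so that it pulls the plate into line over the hole, and let go. Leave the other things on the bench where they are.

Things in the scene. Friction and masses are not known exactly. Their poses are not given: they have to be found in the camera images.
- plate: loose aluminium slab 80 (its x) by 110 (its y) by 16 mm thick, 0.3 to 0.52 kg, flat on the shelf; the taper pin stands in its centre. Two clamped brass blanks stand up to 10 mm above its top, within 26 mm of its y axis, 23 to 49 mm before and behind the pin. Origin: centre of its underside, z up, +y edge towards the pedestal. The rear edge (-y) is a plain upright face
- pin_head (a point): centre of the top of the taper pin's head, a flat steel disc 32 mm across and 8 mm thick, above the plate's centre: 52 mm above the plate's underside with the pin up, 24 mm with the pin fully down (head resting on the plate). The pin is captive in the plate: it only moves along its axis
- pin (a joint): how far the taper pin is driven down, m: 0 up (tip 3 mm inside the plate, nothing sticks out below), 0.028 fully down. Friction holds it: about 3 N moves it freely, up to some 15 N while its taper drags the plate into line. Tip 5 mm across, widening over 26 mm to an 18 mm shank
- shelf: the fixed plywood shelf on which the plate starts: deck 120 mm (its x) by 200 mm (its y), top 65 mm above the table. Origin on the table below its centre; its +y end faces the pedestal
- shelf_edge (a point): middle of the top edge of the shelf's +y end, where the plate leaves the shelf
- pedestal_top (a point): centre of the pedestal's flat square top, 50 x 50 mm, 64 mm above the table (1 mm below the shelf's), at the mouth of its round vertical hole, 20 mm across, 36 mm deep. Square to the shelf within 0.1 rad. It stands past the shelf's +y end, hole centre 69 to 74 mm from that end, up to 15 mm off the shelf's middle line; the open gap between shelf and top is about 46 mm
- jar: bystander: small amber glass jar, 44 mm across, 45 mm tall, standing near the pedestal on its far side; origin at the centre of its underside
- brush: bystander: bench brush, 170 mm long, lying along the far side of the shelf; origin on the table below its middle
- handpiece: bystander: black pencil grinder without a cord, 145 mm long, 24 mm thick, lying on the table to the left; origin on the table below its middle
- bench_block: bystander: steel bench block, 60 x 60 x 22 mm, lying to the right; origin at the centre of its underside
- hammer: bystander: hammer, 220 mm long, lying to the right; origin on the table below its middle
- tray: bystander: wooden sorting tray, 120 x 90 x 22 mm, to the left; origin at the centre of its underside
- coil: bystander: brass bangle blank, 56 mm across, 16 mm tall, lying flat near the pedestal on its near side; origin at the centre of its underside
- pedestal: the fixed steel pedestal as a whole, foot 80 x 80 mm; origin on the table below the centre of its hole
Things that resemble listed ones, but are neither listed nor needed, are in the scene too. Leave any pink or red look-alike of the plate alone. Leave any blue or turquoise look-alike of the pedestal alone.

How it is judged:
By the outcome, as a careful person would: the job done as asked, in the order asked, and still so for the second after the job is handed in, with the robot touching nothing.
It also fails if it takes over 58 s, if anything falls off the work surface, if the arm or the gripper's body presses on something with over 40 N, if the wrist force passes 120 N, or if a joint passes its speed limit or range.

## Robot

A 6-joint arm with a two-finger parallel gripper is mounted at the origin on the work surface. World frame = base frame: x ahead of the robot, y to its left, z up, the work surface at z = 0. Lengths are in mm, angles in degrees, forces in N, time in s.
With the tool pointing down it reaches from about 300 to 850 mm from the base axis. Payload 4.2 kg.
Tool frame: the origin (TCP) lies on the centre line of the jaws, within the pads' length; the fingertips stand 14 mm ahead of it and the grasp point (between the pads) lies 5 mm behind it; x points along the fingers, y is the direction in which the jaws open and shut, and the axes are right-handed (so a half turn about x gives the same grasp; the last joint's range is limited). The gripper opens to 91 mm and grips with 3 to 60 N. Pads are 32 mm wide; open, the fingers measure 118 mm over their backs; the gripper's body (76 mm by 178 mm) begins 60 mm behind the grasp point.
Start: joints at [-72.823, 18.312, 89.639, -0, 72.044, -1.146], TCP at [180.77, -545.861, 227.976] pointing down, gripper open.
Joint ranges: [-177.97, 177.97], [-48.28, 115.42], [12.27, 149.76], [-77.06, 257.06], [2.81, 150.46], [-146.56, 146.56]. Speed limits (degrees/s): [147.25, 147.25, 180, 180, 180, 180].

## Interface

Orientations are given as [roll, pitch, yaw] about the fixed x, y, z axes, in that order (R = Rz(yaw) Ry(pitch) Rx(roll)).
In Python, from workcell import readout, optics, env gives the robot as it stands.
- The arm moves only by the shell command python3 -m creep 'ROWS' [OPENING] [FORCE]. ROWS is JSON, a list of rows, each an object with "translation": the shift along the world's x, y, z in cm, a list of three; "delta_rot": the turn, a rotation vector about the world's x, y, z in rad, a list of three. In form: [{"translation": [dx, dy, dz], "delta_rot": [rx, ry, rz]}, ...]. A call has 1 to 5 rows; each row shifts and turns the commanded pose from where the row before left it; what a row does not reach is not made up. A row lasts 1/12 s, in which the tool goes at most 41.7 mm and 7.16 degrees, less where a joint would pass 70% of its speed; a pose out of reach is approached as far as the arm can. A call with a gripper value outside its range is refused whole. OPENING is the gripper's target within -1 to 1 (fully open at 1, half-way at 0, shut at -1), set as the call begins (- or left out, the last holds). The fingers move at their own pace and stop on an object; FORCE is the grip in N (left out, the last holds). Time passes only in rows, so rows that do not move let the fingers close. It gives the time, the measured TCP pose, the force and the opening at its end, in the units of the state.
- readout.state(): the state, without advancing time (a new reading comes with each control period).
- optics.grab_frame(name): name is "side" or "top" or "wrist"; returns (picture, depth): 480x640x3 uint8, red, green, blue; 480x640 float32, mm along the optical axis (not along the pixel's ray), 0 where there is no reading.
- optics.camera_params(name): a dict with "mtx" (3x3 intrinsics, pixels), "k1" (the pictures are not rectified: a ray, as slopes to the right and down, at radius r is drawn at 1 + k1 r^2 times it, then the intrinsics apply), "R" (3x3) and "t" (3): a world point X has camera coordinates R X + t. Camera axes: x right, y down, z forward; pixel columns grow to the right and rows downward; lengths in mm; the calibration is good to about 2 mm. A picture is of the moment at which its call begins: read the wrist's pose just before it. camera_params takes no time and is no camera call; for the wrist camera it gives the pose at the moment of the call.
- env.job_done(): hands the job in, once; it reports no verdict.
The state is a dict: "time_s": time; "qpos": joint angles; "qvel": joint speeds; "effort": joint torques, N m; "ee_pos": TCP position; "ee_rot": TCP orientation; "force": force on the tool from outside, world axes, zero at the start; "torque": the same for the moment, N m; "gripper_width": finger opening in mm.
Only numpy, scipy, OpenCV 4.12 (cv2) and the standard library are available. Lean on these libraries where they do the work, as an engineer would, in place of code of your own. Each camera call takes 0.05 s, during which the arm holds its last target.

## Working session

There is one attempt and no reset: what is moved stays moved. The work goes in short steps, Python scripts to look and compute and a shell command to move; the robot and the scene stay as the last step left them, time stands still between calls to the robot, and variables do not carry over. Pictures are saved under pics/ and viewed, and the job is handed in when it is done.

```bash
mkdir -p pics; ls; python3 - <<'E'
from workcell import readout, optics
import cv2,numpy as np
print(readout.state())
for n in ("top","side"):
    p,d=optics.grab_frame(n); cv2.imwrite(f"pics/{n}0.png",p[:,:,::-1]); np.savez(f"{n}0.npz",p=p,d=d)
    print(n,optics.camera_params(n))
E
```

```text
pics
{'time_s': 0.0, 'qpos': array([-7.28237348e+01,  1.83521434e+01,  8.97076281e+01,  1.20611040e-03,
        7.20438260e+01, -1.14506899e+00]), 'qvel': array([-0.01381014, -0.04021922,  0.06429425,  0.02485622,  0.01306315,
        0.00628908]), 'effort': array([ 1.94065137e-04, -4.12460804e+01, -2.31971133e+01,  7.26711145e-02,
        4.54412133e-02, -1.50256092e-04]), 'ee_pos': array([ 180.61890465, -545.37857253,  227.10694939]), 'ee_rot': array([-91.77923306,  89.89639612, 106.54172824]), 'force': array([0.04962515, 0.5700901 , 0.43354401]), 'torque': array([-0.0420113 , -0.00661177, -0.00328248]), 'gripper_width': 91.07162366294132}
top {'mtx': array([[475.14472971,   0.        , 322.5699919 ],
       [  0.        , 475.14472971, 245.89754029],
       [  0.        ,   0.        ,   1.        ]]), 'k1': 0.009770178977762726, 'R': array([[ 0.01593464, -0.99982975,  0.00930333],
       [-0.98225219, -0.01739226, -0.18675693],
       [ 0.18688694, -0.00616231, -0.9823621 ]]), 't': array([-18.74962634, 629.55996364, 907.27172035])}
side {'mtx': array([[455.58547775,   0.        , 322.18883479],
       [  0.        , 455.58547775, 237.71262718],
       [  0.        ,   0.        ,   1.        ]]), 'k1': -0.023726484617674067, 'R': array([[-9.88314660e-01, -1.52427032e-01,  3.63594269e-04],
       [-7.37409744e-02,  4.76035365e-01, -8.76329048e-01],
       [ 1.33403152e-01, -8.66115657e-01, -4.81712848e-01]]), 't': array([589.38149323, 149.65850754, 950.26750526])}
```

View pics/top0.png

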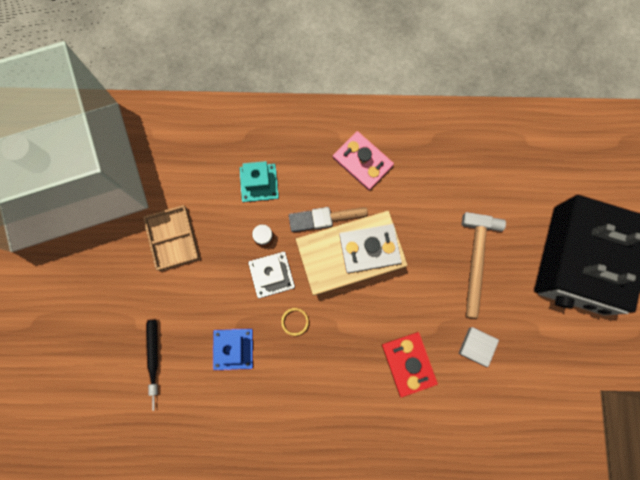

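View pics/side0.png

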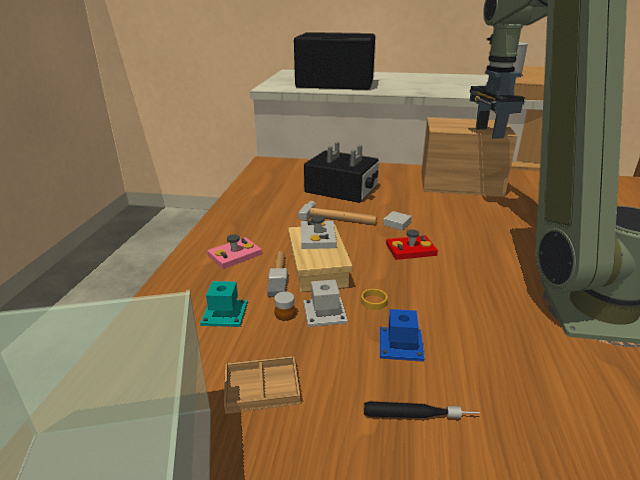

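The top view shows the grey plate at about (372,248) on the shelf (351,253), and the steel pedestal with its hole near (268,271). The jar is at (262,235) and the coil at (295,321). Next I'll measure these.

```bash
cat > h.py <<'E'
import numpy as np, cv2
from workcell import readout, optics
def undist(P,uv):
    m=P['mtx'];uv=np.atleast_2d(np.asarray(uv,float))
    # drawn = s*(1+k1 r^2)
    return cv2.undistortPoints(uv.reshape(-1,1,2),m,np.array([P['k1'],0,0,0.])).reshape(-1,2)
def ray(P,uv,z):
    s=undist(P,uv); d=np.c_[s,np.ones(len(s))]@P['R']; c=-P['R'].T@P['t']
    return c+d*((z-c[2])/d[:,2])[:,None]
def proj(P,X):
    X=np.atleast_2d(np.asarray(X,float)); return cv2.projectPoints(X,cv2.Rodrigues(P['R'])[0],P['t'],P['mtx'],np.array([P['k1'],0,0,0.]))[0].reshape(-1,2)
def deproj(P,d,mask):
    v,u=np.nonzero(mask&(d>0)); s=undist(P,np.c_[u,v]); z=d[v,u]
    return (np.c_[s,np.ones(len(s))]*z[:,None]-P['t'])@P['R'], np.c_[u,v]
E
python3 - <<'E'
from h import *
for n,box in (("top",(230,190,420,310)),("side",(250,200,400,340))):
    f=np.load(n+"0.npz");x0,y0,x1,y1=box
    c=f['p'][y0:y1,x0:x1,::-1]; cv2.imwrite(f"pics/{n}0z.png",cv2.resize(c,None,fx=4,fy=4,interpolation=cv2.INTER_CUBIC))
    P=optics.camera_params(n)
    m=np.zeros((480,640),bool);m[y0:y1,x0:x1]=1
    X,uv=deproj(P,f['d'],m)
    for lo,hi in((58,70),(76,86),(111,123)):
        s=(X[:,2]>lo)&(X[:,2]<hi); print(n,lo,hi,s.sum(),X[s].mean(0),np.median(X[s,2]))
E
```

```text
top 58 70 4086 [607.08044846 -21.52935064  64.33519743] 64.35733866822443
top 76 86 1840 [ 623.75036242 -101.32691982   81.00400804] 80.93403675327082
top 111 123 214 [ 624.88587552 -101.7248096   116.38651114] 116.46078067233441
side 58 70 2224 [587.57664363  15.43352884  64.43803762] 64.6720551092327
side 76 86 673 [621.7475306  -91.34004033  81.30359476] 81.27498481987651
side 111 123 92 [622.47932144 -98.87602255 116.11154659] 116.66249910080742
```

View pics/top0z.png

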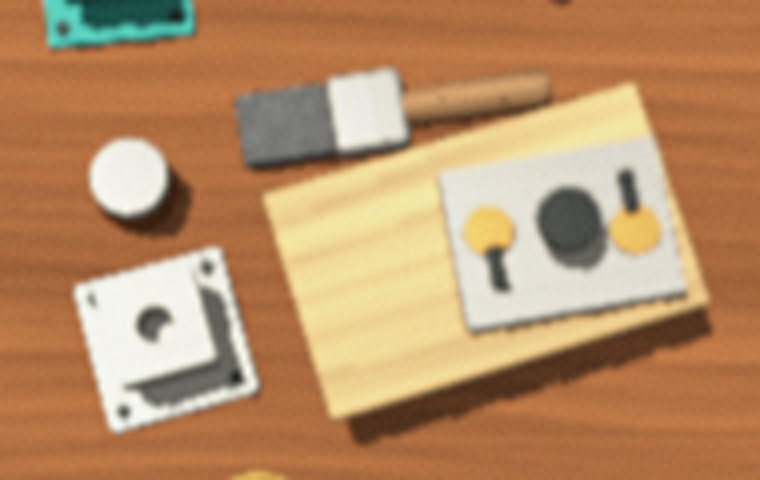

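View pics/side0z.png

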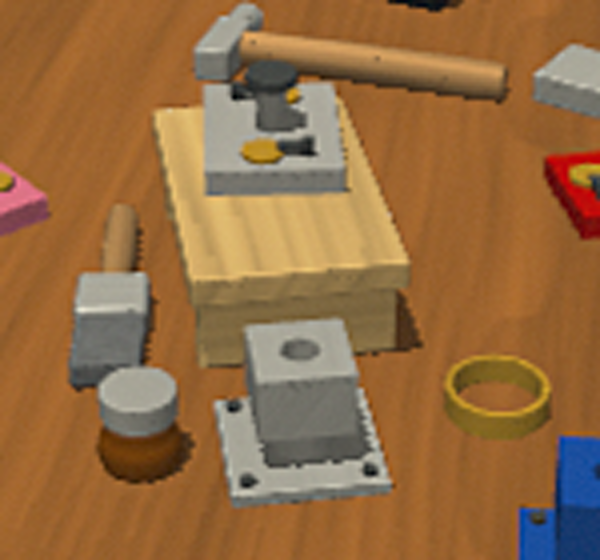

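```bash
python3 - <<'E'
from h import *
for n in ("top","side"):
    f=np.load(n+"0.npz");P=optics.camera_params(n);d=f['d'];p=f['p'].astype(int)
    m=np.zeros((480,640),bool);m[190:340,230:420]=1
    X,uv=deproj(P,d,m);col=p[uv[:,1],uv[:,0]];sat=col.max(1)-col.min(1)
    def box(s,name):
        k=np.zeros((480,640),np.uint8);k[uv[s,1],uv[s,0]]=1
        nn,l,st,c=cv2.connectedComponentsWithStats(k)
        for i in range(1,nn):
            if st[i,4]>60:
                Y=X[(l[uv[:,1],uv[:,0]]==i)&s]
                r=cv2.minAreaRect(Y[:,:2].astype(np.float32)); print(n,name,st[i,4],'z',Y[:,2].mean().round(1),'rect',np.round(r[0],1),np.round(r[1],1),round(r[2],2))
    box((abs(X[:,2]-81)<4),'plate')
    box((abs(X[:,2]-65)<4)&(sat>45),'shelf')
    box((abs(X[:,2]-64)<4)&(sat<40),'ped')
    box((abs(X[:,2]-117)<5),'pin')
    box((X[:,2]>38)&(X[:,2]<54),'jar')
E
```

```text
top plate 1759 z 80.9 rect [ 625.4 -102.2] [ 80.5 110.3] 11.13
top shelf 3385 z 64.6 rect [619.1 -65.5] [120.4 200. ] 18.28
top ped 543 z 63.4 rect [577.4 100. ] [50.2 50. ] 17.03
top pin 211 z 116.5 rect [ 625.1 -101.5] [30. 31.] 48.98
top jar 286 z 44.2 rect [656.6 118.6] [39.  38.1] 45.64
side plate 639 z 81.2 rect [ 622.7 -101.2] [ 79.5 113.9] 11.09
side shelf 1488 z 65.0 rect [617.2 -65.8] [120.  205.7] 18.0
side shelf 65 z 63.9 rect [759.7 133.2] [11.3 53.5] 8.52
side shelf 457 z 63.6 rect [419.8 174.1] [49.9 52.8] 2.13
side ped 371 z 63.7 rect [575.6 100.3] [49.8 53.2] 17.0
side pin 88 z 116.3 rect [ 622.7 -101.1] [30.6 29.7] 85.42
side jar 92 z 49.7 rect [ 395.1 -187.6] [30.6 30.1] 56.69
side jar 80 z 49.9 rect [829.2 -95.1] [22.2 33.2] 17.92
side jar 171 z 47.9 rect [587.9  22.8] [119.4  17.1] 18.4
side jar 184 z 46.4 rect [573.5 107.5] [49.9 39.1] 17.4
side jar 232 z 44.1 rect [655.1 119. ] [39.7 39.4] 68.72
side jar 191 z 45.9 rect [419.3 198. ] [47.9  6.3] 2.21
```

Depth rectangles from both cameras agree within about 3 mm:

| Item | Position (x, y) mm | Yaw |
|---|---|---|
| Plate | (624.5, -101.8) | 11.1° |
| Pedestal | (576.8, 100.1) | 17° |
| Shelf | – | 18.2° |

The sizes match the listing, and the shelf-edge-to-hole distance comes to about 70 mm (69–74 allowed), with an offset of 12 mm.

Plan: grip the plate lightly across its 80 mm width, slide it at shelf height, release it on the pedestal, then press the pin with closed fingertips.

```bash
cat >> h.py <<'E'
def tool():
    from scipy.spatial.transform import Rotation as R
    s=readout.state(); M=R.from_euler('xyz',s['ee_rot'],degrees=True).as_matrix()
    yaw=np.degrees(np.arctan2(M[1,1],M[0,1])); yaw=(yaw+90)%180-90
    return s,M,yaw
E
python3 - <<'E'
from h import *
s,M,yaw=tool();print(M.round(3),yaw)
print("shift cm",(np.array([624.5,-101.8])-s['ee_pos'][:2])/10,"turn",11.1-yaw)
# obstacles: everything above z 100 in top view within x<800
f=np.load("top0.npz");P=optics.camera_params("top");X,uv=deproj(P,f['d'],np.ones((480,640),bool))
t=(X[:,2]>70)&(X[:,0]<750);print([ (X[t&(uv[:,0]>k)&(uv[:,0]<=k+80)].min(0).round(),X[t&(uv[:,0]>k)&(uv[:,0]<=k+80)].max(0).round()) for k in range(0,640,80) if (t&(uv[:,0]>k)&(uv[:,0]<=k+80)).any()])
E
```

```text
[[-0.001  0.314 -0.949]
 [ 0.002 -0.949 -0.314]
 [-1.    -0.002 -0.   ]] -71.67801934516176
shift cm [44.38705234 44.36520768] turn 82.77801934516175
[(array([642., 406., 141.]), array([750., 587., 237.])), (array([694., 373.,  70.]), array([750., 445., 237.])), (array([ 566., -163.,   70.]), array([685., -12., 122.])), (array([ 539., -488.,   70.]), array([ 660., -455.,  103.])), (array([ 202., -634.,   70.]), array([ 739., -466.,  154.]))]
```

```bash
R='x'; python3 -m creep '[{"translation":[2.4,2.4,0],"delta_rot":[0,0,0.09]},{"translation":[2.4,2.4,0],"delta_rot":[0,0,0.09]},{"translation":[2.4,2.4,0],"delta_rot":[0,0,0.09]},{"translation":[2.4,2.4,0],"delta_rot":[0,0,0.09]},{"translation":[2.4,2.4,0],"delta_rot":[0,0,0.09]}]' 1 15; python3 -m creep '[{"translation":[2.4,2.4,0],"delta_rot":[0,0,0.09]},{"translation":[2.4,2.4,0],"delta_rot":[0,0,0.09]},{"translation":[2.4,2.4,0],"delta_rot":[0,0,0.09]},{"translation":[2.4,2.4,0],"delta_rot":[0,0,0.09]},{"translation":[2.4,2.4,0],"delta_rot":[0,0,0.09]}]'; python3 -m creep '[{"translation":[2.4,2.4,0],"delta_rot":[0,0,0.09]},{"translation":[2.4,2.4,0],"delta_rot":[0,0,0.09]},{"translation":[2.4,2.4,0],"delta_rot":[0,0,0.09]},{"translation":[2.4,2.4,0],"delta_rot":[0,0,0.09]},{"translation":[2.4,2.4,0],"delta_rot":[0,0,0.09]}]'; python3 -m creep '[{"translation":[2.4,2.4,0],"delta_rot":[0,0,0.09]},{"translation":[2,2,0],"delta_rot":[0,0,0]},{"translation":[0,0,0],"delta_rot":[0,0,0]}]'
python3 - <<'E'
from h import *
s,M,yaw=tool();print(s['ee_pos'],yaw,s['qpos'],s['force'])
P=optics.camera_params("wrist")
p,d=optics.grab_frame("wrist"); cv2.imwrite("pics/w1.png",p[:,:,::-1]); np.savez("w1.npz",p=p,d=d,**P)
E
```

```text
time_s: 0.52
ee_pos: [301.4, -424.4, 227.6]
ee_rot: [-108.3, 90.0, 116.0]
force: [0.9, -0.5, -0.5]
gripper_width: 90.7
time_s: 0.93
ee_pos: [421.5, -304.3, 227.7]
ee_rot: [-102.9, 90.0, 147.3]
force: [0.1, -0.5, 0.6]
gripper_width: 91.3
time_s: 1.35
ee_pos: [541.5, -184.4, 227.6]
ee_rot: [-110.7, 90.0, 165.2]
force: [0.3, -0.6, 0.3]
gripper_width: 91.3
time_s: 1.6
ee_pos: [587.9, -138.0, 227.0]
ee_rot: [139.9, 89.9, 61.0]
force: [-0.3, -1.0, 0.6]
gripper_width: 91.1
[ 587.85932525 -138.04438867  226.99261568] 11.072086638890283 [-14.37904456  20.93969553  85.81812737   0.14259439  73.20662279
 -25.49237296] [-0.30927026 -1.02341866  0.64261367]
```

View pics/w1.png

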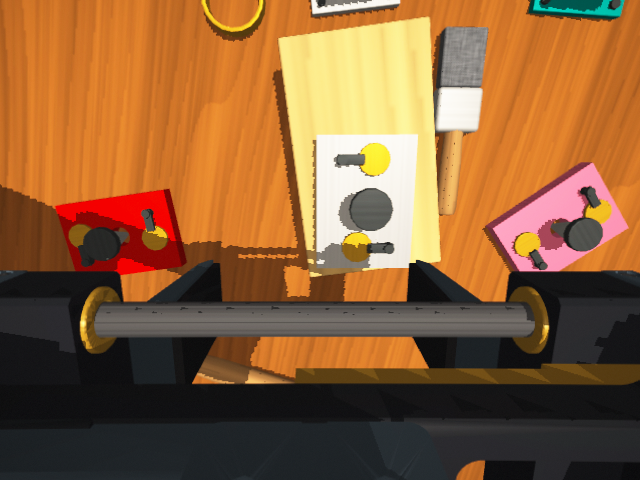

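The wrist view shows the plate at about (367,202) with the pin head at (371,209). The jaws are roughly square to it.

```bash
python3 - <<'E'
from h import *
f=np.load("w1.npz");P=dict(mtx=f['mtx'],k1=float(f['k1']),R=f['R'],t=f['t'])
m=np.zeros((480,640),bool);m[120:270,300:430]=1
X,uv=deproj(P,f['d'],m)
for a,b,n in((78,84,'plate'),(112,121,'pin')):
    s=(X[:,2]>a)&(X[:,2]<b);r=cv2.minAreaRect(X[s,:2].astype(np.float32));print(n,s.sum(),X[s,2].mean(),r)
s,M,yaw=tool();print(s['ee_pos'],yaw)
E
```

```text
plate 9362 82.04265289101434 ((624.6549072265625, -102.93315887451172), (79.82554626464844, 109.46083068847656), 11.208091735839844)
pin 1456 117.89322141704031 ((623.9820556640625, -102.83390808105469), (30.87594985961914, 31.338085174560547), 75.12132263183594)
[ 585.97492899 -139.88716177  226.98554524] 11.027168881012798
```

```bash
python3 -m creep '[{"translation":[2.0,2.0,0],"delta_rot":[0,0,0]},{"translation":[1.97,1.93,0],"delta_rot":[0,0,0]},{"translation":[0,0,-2],"delta_rot":[0,0,0]},{"translation":[0,0,-3],"delta_rot":[0,0,0]},{"translation":[0,0,-2],"delta_rot":[0,0,0]}]'; python3 -m creep '[{"translation":[0,0,-2],"delta_rot":[0,0,0]},{"translation":[0,0,0],"delta_rot":[0,0,0]},{"translation":[0,0,0],"delta_rot":[0,0,0]},{"translation":[0,0,0],"delta_rot":[0,0,0]}]'
python3 - <<'E'
from h import *
s,M,yaw=tool();print(s['ee_pos'],yaw,M[:,0],s['force'])
P=optics.camera_params("wrist")
p,d=optics.grab_frame("wrist"); cv2.imwrite("pics/w2.png",p[:,:,::-1])
E
```

```text
time_s: 2.07
ee_pos: [623.1, -103.0, 155.8]
ee_rot: [-99.2, 89.8, -178.4]
force: [-0.5, -0.1, -0.3]
gripper_width: 91.2
time_s: 2.4
ee_pos: [624.9, -103.3, 139.2]
ee_rot: [64.7, 89.9, -14.5]
force: [0.3, -0.1, -0.1]
gripper_width: 91.1
[ 624.85566905 -103.30972295  139.2301578 ] 10.784111897840006 [ 1.76131043e-03 -4.55661422e-04 -9.99998345e-01] [ 0.29395983 -0.06915123 -0.09582088]
```

View pics/w2.png

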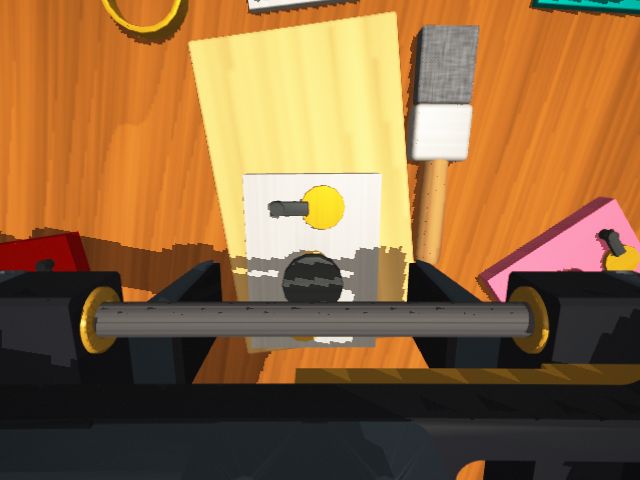

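The view shows the plate centred between the jaws, spanning columns 245–380 against a jaw centre of about 316. Descending.

```bash
python3 -m creep '[{"translation":[0,0,-1.5],"delta_rot":[0,0,0]},{"translation":[0,0,-1.5],"delta_rot":[0,0,0]},{"translation":[0,0,-1],"delta_rot":[0,0,0]},{"translation":[0,0,0],"delta_rot":[0,0,0]},{"translation":[0,0,0],"delta_rot":[0,0,0]}]'; python3 -m creep '[{"translation":[0,0,-1],"delta_rot":[0,0,0]},{"translation":[0,0,-0.6],"delta_rot":[0,0,0]},{"translation":[0,0,0],"delta_rot":[0,0,0]},{"translation":[0,0,0],"delta_rot":[0,0,0]}]'
python3 - <<'E'
from h import *
s,M,yaw=tool();print(s['ee_pos'],yaw,M[:,0],s['force'])
p,d=optics.grab_frame("side"); cv2.imwrite("pics/s2.png",cv2.resize(p[170:320,230:400,::-1],None,fx=4,fy=4))
E
```

```text
time_s: 2.87
ee_pos: [624.7, -102.7, 98.5]
ee_rot: [69.8, 90.0, -9.4]
force: [0.1, -0.9, 0.7]
gripper_width: 91.3
time_s: 3.2
ee_pos: [624.2, -102.5, 81.6]
ee_rot: [-113.0, 90.0, 167.8]
force: [0.5, 0.5, -0.0]
gripper_width: 91.1
[ 624.24840613 -102.51174745   81.60160869] 10.828435679410632 [-7.35060777e-04  1.58825762e-04 -9.99999717e-01] [ 0.48851459  0.51642848 -0.00270583]
```

View pics/s2.png

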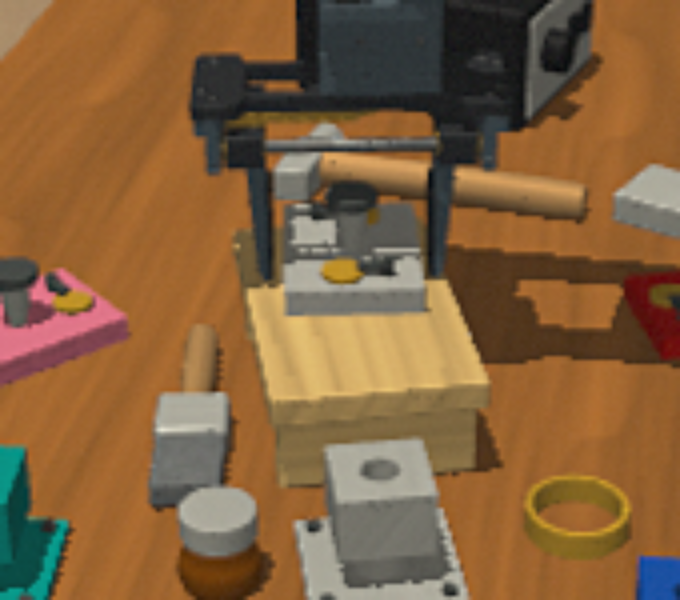

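The jaws straddle the plate and the body is clear of the pin head. Closing gently.

```bash
Z='0'; python3 -m creep '[{"translation":[0,0,0],"delta_rot":[0,0,0]},{"translation":[0,0,0],"delta_rot":[0,0,0]},{"translation":[0,0,0],"delta_rot":[0,0,0]},{"translation":[0,0,0],"delta_rot":[0,0,0]},{"translation":[0,0,0],"delta_rot":[0,0,0]}]' 0.65 12;  python3 -m creep '[{"translation":[0,0,0],"delta_rot":[0,0,0]},{"translation":[0,0,0],"delta_rot":[0,0,0]},{"translation":[0,0,0],"delta_rot":[0,0,0]}]' ; python3 - <<'E'
from h import *
s,M,yaw=tool();print(s['ee_pos'],yaw,M[:,0],s['force'],s['torque'])
P=optics.camera_params("wrist")
p,d=optics.grab_frame("wrist"); cv2.imwrite("pics/w3.png",p[:,:,::-1])
E
```

```text
time_s: 3.67
ee_pos: [624.3, -102.6, 82.3]
ee_rot: [-61.7, 90.0, -140.8]
force: [-1.5, 0.6, 2.4]
gripper_width: 80.1
time_s: 3.92
ee_pos: [624.3, -102.6, 82.3]
ee_rot: [-69.7, 90.0, -148.9]
force: [-1.0, -0.9, 3.9]
gripper_width: 80.1
[ 624.29033483 -102.62004861   82.25127904] 10.833988452335703 [-2.07953785e-04 -1.25510736e-04 -9.99999971e-01] [-0.97003793 -0.91746763  3.88553139] [-0.10785874  0.46027436  0.03419351]
```

View pics/w3.png

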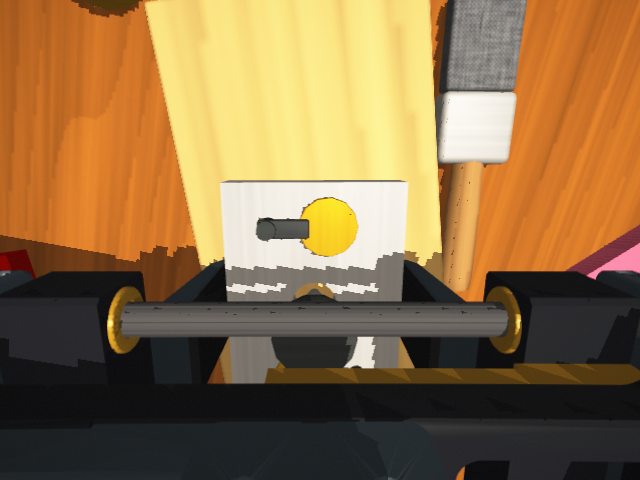

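Gripped at 80.1 mm, with the arm pressing down lightly. Sliding now, turning about 6° along the way.

```bash
python3 -m creep '[{"translation":[-0.12,0.5,0],"delta_rot":[0,0,0.01]},{"translation":[-0.24,1.0,0],"delta_rot":[0,0,0.01]},{"translation":[-0.24,1.0,0],"delta_rot":[0,0,0.01]},{"translation":[-0.24,1.0,0],"delta_rot":[0,0,0.01]},{"translation":[-0.24,1.0,0],"delta_rot":[0,0,0.01]}]'; python3 -m creep '[{"translation":[-0.24,1.0,0],"delta_rot":[0,0,0.01]},{"translation":[-0.24,1.0,0],"delta_rot":[0,0,0.01]},{"translation":[-0.24,1.0,0],"delta_rot":[0,0,0.01]},{"translation":[-0.24,1.0,0],"delta_rot":[0,0,0.01]},{"translation":[-0.24,1.0,0],"delta_rot":[0,0,0.01]}]';  python3 -m creep '[{"translation":[-0.24,1.0,0],"delta_rot":[0,0,0.005]},{"translation":[-0.12,0.5,0],"delta_rot":[0,0,0]},{"translation":[0,0,0],"delta_rot":[0,0,0]},{"translation":[0,0,0],"delta_rot":[0,0,0]}]'
python3 - <<'E'
from h import *
s,M,yaw=tool();print(s['ee_pos'],yaw,M[:,0],s['force'],s['torque'])
p,d=optics.grab_frame("side"); cv2.imwrite("pics/s3.png",cv2.resize(p[170:320,230:400,::-1],None,fx=4,fy=4))
E
```

```text
time_s: 4.38
ee_pos: [614.2, -57.2, 82.3]
ee_rot: [45.6, 89.9, -30.6]
force: [0.2, -4.9, 3.1]
gripper_width: 80.1
time_s: 4.8
ee_pos: [601.6, -6.8, 82.3]
ee_rot: [28.4, 89.9, -44.9]
force: [2.0, -4.8, 3.0]
gripper_width: 79.9
time_s: 5.13
ee_pos: [597.6, 9.4, 82.2]
ee_rot: [175.1, 89.8, 101.9]
force: [-1.2, 2.5, 5.5]
gripper_width: 80.3
[597.59644179   9.40518537  82.22164088] 16.83204810745015 [-6.16809190e-04  2.91651386e-03 -9.99995557e-01] [-1.17065063  2.52594352  5.45899714] [0.389807   0.10632928 0.18351779]
```

View pics/s3.png

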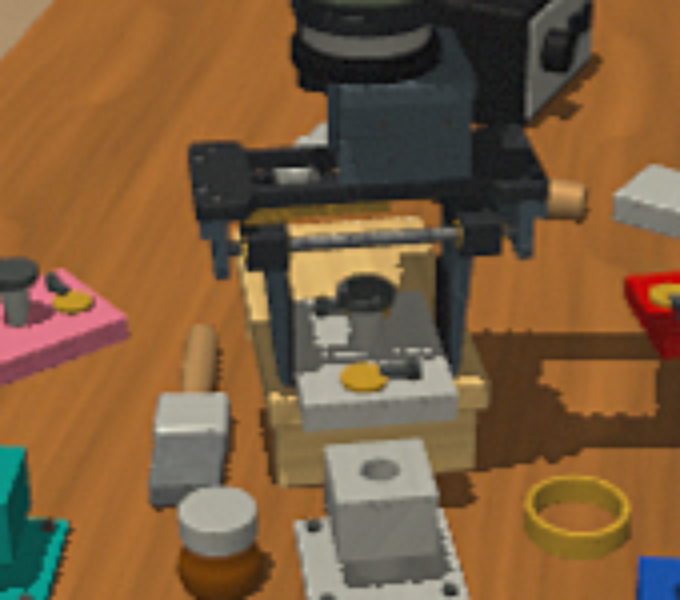

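The side view shows the plate overhanging the shelf end level and heading at the pedestal. Continuing until it bridges the gap.

```bash
python3 -m creep '[{"translation":[-0.12,0.5,0],"delta_rot":[0,0,0]},{"translation":[-0.23,1.0,0],"delta_rot":[0,0,0]},{"translation":[-0.23,1.0,0],"delta_rot":[0,0,0]},{"translation":[-0.12,0.5,0],"delta_rot":[0,0,0]},{"translation":[-0.12,0.5,0],"delta_rot":[0,0,0]}]'; python3 -m creep '[{"translation":[-0.12,0.5,0],"delta_rot":[0,0,0]},{"translation":[-0.12,0.5,0],"delta_rot":[0,0,0]},{"translation":[-0.23,1.0,0],"delta_rot":[0,0,0]},{"translation":[-0.23,1.0,0],"delta_rot":[0,0,0]},{"translation":[-0.12,0.5,0],"delta_rot":[0,0,0]}]';python3 -m creep '[{"translation":[0,0,0],"delta_rot":[0,0,0]},{"translation":[0,0,0],"delta_rot":[0,0,0]}]'
python3 - <<'E'
from h import *
s,M,yaw=tool();print(s['ee_pos'],yaw,M[:,0],s['force'],s['torque'])
p,d=optics.grab_frame("side"); cv2.imwrite("pics/s4.png",cv2.resize(p[170:320,230:400,::-1],None,fx=4,fy=4))
P=optics.camera_params("wrist")
p,d=optics.grab_frame("wrist"); cv2.imwrite("pics/w4.png",p[:,:,::-1])
E
```

```text
time_s: 5.6
ee_pos: [590.1, 42.4, 82.0]
ee_rot: [39.1, 89.9, -34.0]
force: [1.6, -4.6, 2.8]
gripper_width: 79.9
time_s: 6.02
ee_pos: [581.1, 78.7, 81.7]
ee_rot: [-154.3, 89.9, 132.5]
force: [0.4, -4.4, 1.5]
gripper_width: 79.9
time_s: 6.18
ee_pos: [580.9, 79.3, 81.6]
ee_rot: [-169.8, 89.8, 117.0]
force: [-0.7, 4.7, 2.0]
gripper_width: 80.2
[580.9272219   79.25391107  81.64748755] 16.82909005257349 [-0.00145865  0.00286115 -0.99999484] [-0.66215635  4.65800864  2.0186612 ] [ 0.5775644  -0.15953883  0.04235022]
```

View pics/s4.png

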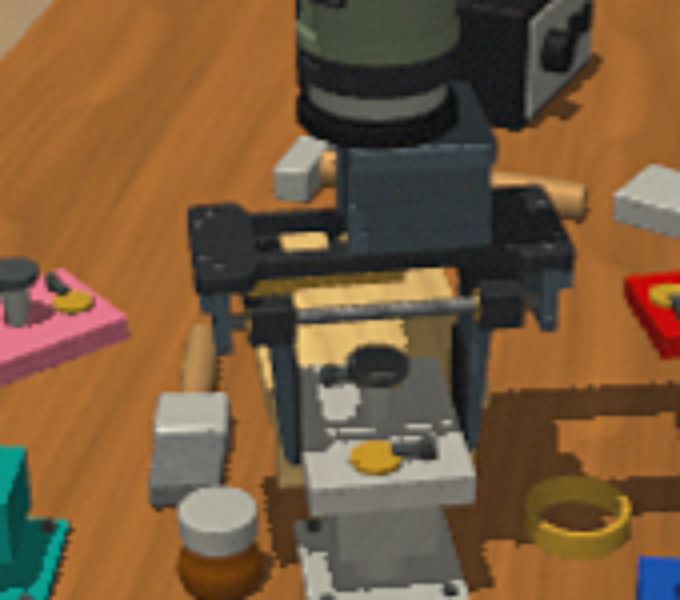

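View pics/w4.png

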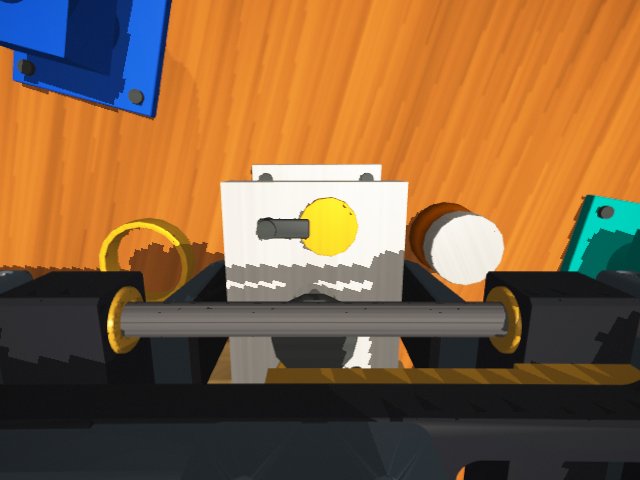

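The plate now bridges the gap and sits square over the pedestal foot (252–381 columns). The jar and coil are untouched. The last 21 mm next.

```bash
python3 -m creep '[{"translation":[-0.1,0.5,0],"delta_rot":[0,0,0]},{"translation":[-0.1,0.5,0],"delta_rot":[0,0,0]},{"translation":[-0.1,0.5,0],"delta_rot":[0,0,0]},{"translation":[-0.1,0.55,0],"delta_rot":[0,0,0]},{"translation":[0,0,0],"delta_rot":[0,0,0]}]';python3 -m creep '[{"translation":[0,0,0],"delta_rot":[0,0,0]},{"translation":[0,0,0],"delta_rot":[0,0,0]},{"translation":[0,0,0],"delta_rot":[0,0,0]}]'
python3 - <<'E'
from h import *
s,M,yaw=tool();print(s['ee_pos'],yaw,M[:,0],s['force'],s['torque'])
p,d=optics.grab_frame("side"); cv2.imwrite("pics/s5.png",cv2.resize(p[170:320,230:400,::-1],None,fx=4,fy=4))
E
```

```text
time_s: 6.7
ee_pos: [576.9, 99.1, 81.4]
ee_rot: [-140.5, 89.9, 146.3]
force: [0.4, 0.9, -2.9]
gripper_width: 80.0
time_s: 6.95
ee_pos: [577.2, 98.1, 81.5]
ee_rot: [-114.8, 89.9, 172.1]
force: [-0.2, 1.1, -4.8]
gripper_width: 79.7
[577.16776185  98.11086325  81.48278939] 16.843299783496064 [-1.22913082e-03  1.71328587e-04 -9.99999230e-01] [-0.19114924  1.13556675 -4.84418807] [ 0.20247419 -0.06736665 -0.01342717]
```

View pics/s5.png

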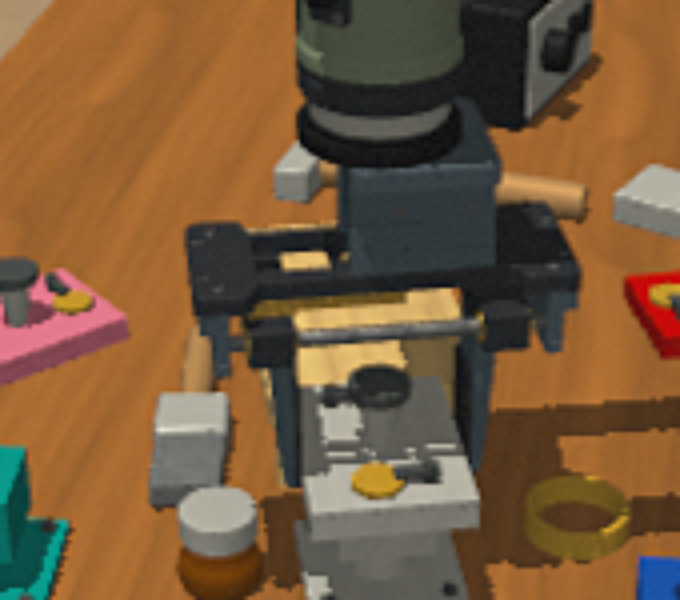

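The plate is clear of the shelf and its weight (about 4.8 N) now hangs on the grip. I'll shift it 2 mm further and lower it about 1 mm onto the pedestal.

```bash
python3 -m creep '[{"translation":[-0.03,0.2,0],"delta_rot":[0,0,0]},{"translation":[0,0,-0.04],"delta_rot":[0,0,0]},{"translation":[0,0,-0.03],"delta_rot":[0,0,0]},{"translation":[0,0,0],"delta_rot":[0,0,0]},{"translation":[0,0,0],"delta_rot":[0,0,0]}]';python3 -m creep '[{"translation":[0,0,-0.03],"delta_rot":[0,0,0]},{"translation":[0,0,0],"delta_rot":[0,0,0]},{"translation":[0,0,0],"delta_rot":[0,0,0]}]'
python3 - <<'E'
from h import *
s,M,yaw=tool();print(s['ee_pos'],yaw,M[:,0],s['force'],s['torque'])
E
```

```text
time_s: 7.42
ee_pos: [577.1, 99.9, 81.4]
ee_rot: [-109.1, 90.0, 177.8]
force: [-1.4, -0.7, -0.1]
gripper_width: 79.7
time_s: 7.67
ee_pos: [577.1, 99.8, 81.2]
ee_rot: [-83.5, 90.0, -156.6]
force: [-3.2, -0.5, 0.9]
gripper_width: 80.4
[577.0924732   99.79772526  81.21610931] 16.846686470001572 [-4.03744565e-04 -1.74439100e-04 -9.99999903e-01] [-3.1795234  -0.46483701  0.90829966] [0.00887537 0.50637511 0.04392751]
```

The plate has landed: the load is off the grip. The tool's travel of (-47.2, 202.4) matches the travel wanted from both cameras, (-47.5, 201.9). Releasing and rising straight up.

```bash
python3 -m creep '[{"translation":[0,0,0],"delta_rot":[0,0,0]},{"translation":[0,0,0],"delta_rot":[0,0,0]},{"translation":[0,0,0],"delta_rot":[0,0,0]},{"translation":[0,0,0],"delta_rot":[0,0,0]},{"translation":[0,0,0],"delta_rot":[0,0,0]}]' 1;python3 -m creep '[{"translation":[0,0,1],"delta_rot":[0,0,0]},{"translation":[0,0,2],"delta_rot":[0,0,0]},{"translation":[0,0,3],"delta_rot":[0,0,0]},{"translation":[0,0,3],"delta_rot":[0,0,0]},{"translation":[0,-3,1],"delta_rot":[0,0,0]}]';python3 -m creep '[{"translation":[0,-4,0],"delta_rot":[0,0,0]},{"translation":[0,-4,0],"delta_rot":[0,0,0]},{"translation":[0,0,0],"delta_rot":[0,0,0]},{"translation":[0,0,0],"delta_rot":[0,0,0]},{"translation":[0,0,0],"delta_rot":[0,0,0]}]' -1 
python3 - <<'E'
from h import *
s,M,yaw=tool();print(s['ee_pos'],yaw,M[:,0],s['force'],s['torque'])
for n in ("wrist","side","top"):
    P=optics.camera_params(n)
    p,d=optics.grab_frame(n); np.savez(n+"6.npz",p=p,d=d,**P); cv2.imwrite(f"pics/{n}6.png",p[:,:,::-1])
    X,uv=deproj(P,d,np.ones((480,640),bool))
    c=(abs(X[:,0]-577)<75)&(abs(X[:,1]-100)<75)
    for a,b,nn in((76,84,'plate'),(111,121,'pin')):
        q=c&(X[:,2]>a)&(X[:,2]<b)
        if q.sum()>20: r=cv2.minAreaRect(X[q,:2].astype(np.float32));print(n,nn,q.sum(),X[q,2].mean().round(2),np.round(r[0],1),np.round(r[1],1),r[2])
        if nn=='plate' and q.sum()>50: A=np.c_[X[q,:2]-[577,100],np.ones(q.sum())];print('slope',np.linalg.lstsq(A,X[q,2],rcond=None)[0].round(4))
E
```

```text
time_s: 8.08
ee_pos: [577.8, 100.0, 81.1]
ee_rot: [81.9, 89.9, 8.7]
force: [-0.5, 1.0, 0.5]
gripper_width: 91.2
time_s: 8.5
ee_pos: [580.0, 73.6, 186.4]
ee_rot: [94.2, 89.4, 21.3]
force: [1.2, 0.6, -0.1]
gripper_width: 91.4
time_s: 8.92
ee_pos: [577.5, -9.9, 181.5]
ee_rot: [117.0, 89.9, 43.8]
force: [0.2, 0.5, -0.4]
gripper_width: 60.9
[577.46640696  -9.88774025 181.45456084] 16.794579376255726 [ 6.95898660e-04  6.68227366e-04 -9.99999535e-01] [ 0.18043805  0.52389536 -0.36599676] [ 0.02796273 -0.10580656 -0.01751636]
wrist plate 16100 81.06 [577.3  99.6] [ 80.7 109.7] 16.964597702026367
slope [ 4.00000e-04 -6.00000e-04  8.10615e+01]
wrist pin 2688 116.88 [577.2  99.4] [31.3 31.6] 17.436180114746094
side plate 1058 80.03 [576.4  99.9] [ 80.3 114.4] 16.79507827758789
slope [-2.00000e-04 -3.30000e-03  8.00637e+01]
side pin 141 115.43 [576.7 100.7] [29.2 31.4] 61.62825012207031
top plate 1009 79.72 [578.6 100.3] [ 80.8 110. ] 17.190998077392578
slope [5.50000e-03 1.00000e-03 7.97252e+01]
top pin 61 115.16 [578.6 110.2] [ 9.9 26.7] 83.59999084472656
```

View pics/side6.png

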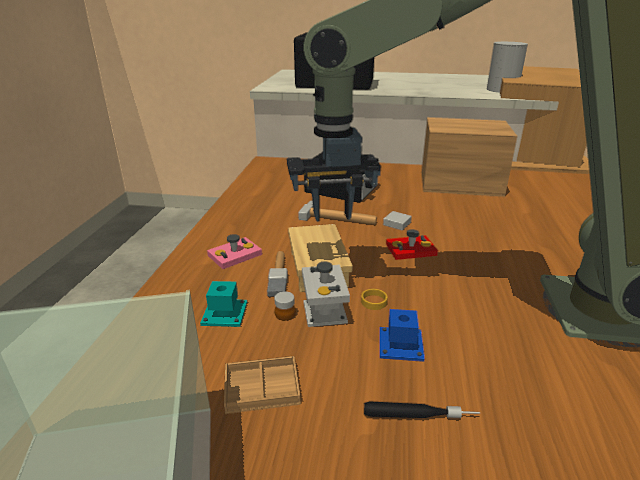

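View pics/wrist6.png

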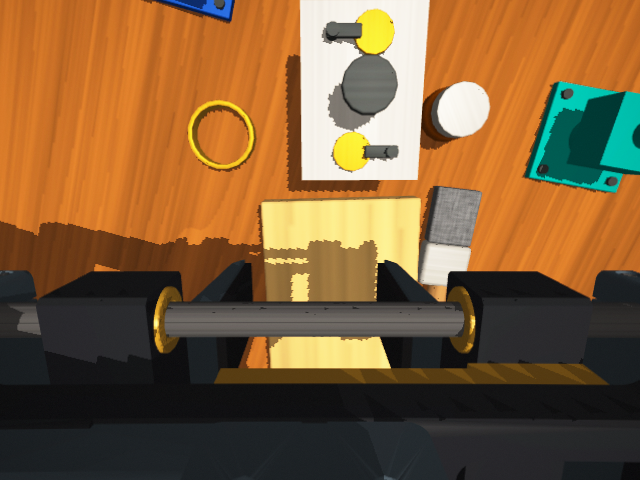

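The plate is level (slopes ≤0.006), free of the shelf, and its centre is about 1 mm from the pedestal's as seen by the same cameras. Next I move over the pin head with the jaws shut.

```bash
python3 -m creep '[{"translation":[0,0,0],"delta_rot":[0,0,0]},{"translation":[0,2,0],"delta_rot":[0,0,0]},{"translation":[0,3,0],"delta_rot":[0,0,0]},{"translation":[0,3,0],"delta_rot":[0,0,0]},{"translation":[0,2,0],"delta_rot":[0,0,0]}]' -1 30;python3 -m creep '[{"translation":[0,1,0],"delta_rot":[0,0,0]},{"translation":[0,0,-1.5],"delta_rot":[0,0,0]},{"translation":[0,0,-1.5],"delta_rot":[0,0,0]},{"translation":[0,0,-1.2],"delta_rot":[0,0,0]},{"translation":[0,0,0],"delta_rot":[0,0,0]}]';python3 -m creep '[{"translation":[0,0,0],"delta_rot":[0,0,0]},{"translation":[0,0,0],"delta_rot":[0,0,0]},{"translation":[0,0,0],"delta_rot":[0,0,0]}]'
python3 - <<'E'
from h import *
s,M,yaw=tool();print(s['ee_pos'],yaw,M[:,0],s['force'],s['torque'])
p,d=optics.grab_frame("side"); cv2.imwrite("pics/s7.png",cv2.resize(p[170:320,230:400,::-1],None,fx=4,fy=4))
E
```

```text
time_s: 9.48
ee_pos: [577.1, 93.0, 180.9]
ee_rot: [163.5, 89.9, 90.5]
force: [-0.1, 0.3, -0.8]
gripper_width: 15.8
time_s: 9.9
ee_pos: [575.6, 99.9, 136.4]
ee_rot: [-94.3, 89.7, -167.4]
force: [-0.1, -0.6, -0.2]
gripper_width: 0.6
time_s: 10.15
ee_pos: [578.1, 99.9, 140.0]
ee_rot: [80.1, 89.9, 6.9]
force: [1.0, 0.2, -0.4]
gripper_width: 0.6
[578.05021611  99.94099552 140.00274034] 16.842710856036547 [ 2.00054054e-03  2.42999015e-04 -9.99997969e-01] [ 1.01595118  0.1573074  -0.35038756] [-0.01376619 -0.10121176 -0.00403717]
```

View pics/s7.png

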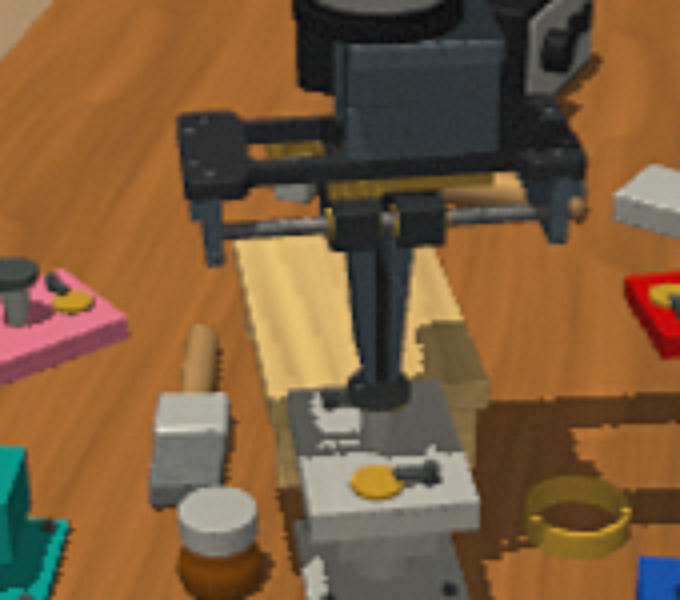

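The closed tips are centred above the head. Pressing in small steps with force checks.

```bash
python3 -m creep '[{"translation":[0,0,-0.4],"delta_rot":[0,0,0]},{"translation":[0,0,-0.3],"delta_rot":[0,0,0]},{"translation":[0,0,-0.2],"delta_rot":[0,0,0]},{"translation":[0,0,-0.2],"delta_rot":[0,0,0]},{"translation":[0,0,-0.2],"delta_rot":[0,0,0]}]';python3 -m creep '[{"translation":[0,0,-0.2],"delta_rot":[0,0,0]},{"translation":[0,0,-0.2],"delta_rot":[0,0,0]},{"translation":[0,0,-0.2],"delta_rot":[0,0,0]},{"translation":[0,0,-0.2],"delta_rot":[0,0,0]},{"translation":[0,0,-0.2],"delta_rot":[0,0,0]}]'
```

```text
time_s: 10.62
ee_pos: [577.3, 99.9, 126.0]
ee_rot: [-28.0, 90.0, -101.2]
force: [-2.0, 0.1, 1.8]
gripper_width: 0.5
time_s: 11.03
ee_pos: [577.3, 99.9, 115.8]
ee_rot: [-57.0, 90.0, -130.1]
force: [-0.9, -0.5, 3.7]
gripper_width: 0.5
```

```bash
python3 -m creep '[{"translation":[0,0,-0.2],"delta_rot":[0,0,0]},{"translation":[0,0,-0.2],"delta_rot":[0,0,0]},{"translation":[0,0,-0.2],"delta_rot":[0,0,0]},{"translation":[0,0,-0.15],"delta_rot":[0,0,0]},{"translation":[0,0,-0.15],"delta_rot":[0,0,0]}]';python3 -m creep '[{"translation":[0,0,-0.1],"delta_rot":[0,0,0]},{"translation":[0,0,-0.1],"delta_rot":[0,0,0]},{"translation":[0,0,-0.1],"delta_rot":[0,0,0]},{"translation":[0,0,0],"delta_rot":[0,0,0]}]'
```

```text
time_s: 11.45
ee_pos: [577.3, 99.9, 106.8]
ee_rot: [-69.0, 90.0, -142.2]
force: [-1.3, -1.5, 1.6]
gripper_width: 0.3
time_s: 11.78
ee_pos: [577.4, 100.0, 103.7]
ee_rot: [122.0, 90.0, 48.9]
force: [-0.4, -0.2, 0.4]
gripper_width: 0.7
```

```bash
python3 -m creep '[{"translation":[0,0,-0.1],"delta_rot":[0,0,0]},{"translation":[0,0,-0.05],"delta_rot":[0,0,0]},{"translation":[0,0,0],"delta_rot":[0,0,0]}]';python3 -m creep '[{"translation":[0,0,-0.05],"delta_rot":[0,0,0]},{"translation":[0,0,0],"delta_rot":[0,0,0]}]';python3 -m creep '[{"translation":[0,0,-0.05],"delta_rot":[0,0,0]},{"translation":[0,0,0],"delta_rot":[0,0,0]}]'
```

```text
time_s: 12.03
ee_pos: [577.6, 100.1, 102.4]
ee_rot: [99.4, 90.0, 26.3]
force: [-1.2, -0.3, 0.9]
gripper_width: 0.4
time_s: 12.2
ee_pos: [577.6, 100.1, 102.3]
ee_rot: [95.7, 90.0, 22.5]
force: [-1.0, -0.4, 3.1]
gripper_width: 0.2
time_s: 12.37
ee_pos: [577.6, 100.1, 102.3]
ee_rot: [92.3, 89.9, 19.1]
force: [-1.5, -0.3, 5.3]
gripper_width: 0.1
```

The tips have stopped near the expected bottom of 102. I'll build the force past 15 N to be sure.

```bash
python3 -m creep '[{"translation":[0,0,-0.1],"delta_rot":[0,0,0]},{"translation":[0,0,-0.1],"delta_rot":[0,0,0]},{"translation":[0,0,0],"delta_rot":[0,0,0]}]';python3 -m creep '[{"translation":[0,0,-0.1],"delta_rot":[0,0,0]},{"translation":[0,0,-0.1],"delta_rot":[0,0,0]},{"translation":[0,0,0],"delta_rot":[0,0,0]},{"translation":[0,0,0],"delta_rot":[0,0,0]}]'
```

```text
time_s: 12.62
ee_pos: [577.7, 100.1, 102.2]
ee_rot: [86.4, 89.9, 13.2]
force: [-5.7, -1.2, 17.0]
gripper_width: -0.0
time_s: 12.95
ee_pos: [577.7, 100.1, 102.1]
ee_rot: [85.2, 89.8, 12.0]
force: [-8.0, -1.0, 26.7]
gripper_width: 0.8
```

It's hard against the bottom: 27 N with no further travel. Rising and checking.

```bash
python3 -m creep '[{"translation":[0,0,0.3],"delta_rot":[0,0,0]},{"translation":[0,0,0.4],"delta_rot":[0,0,0]},{"translation":[0,0,1],"delta_rot":[0,0,0]},{"translation":[0,0,3],"delta_rot":[0,0,0]},{"translation":[0,0,3],"delta_rot":[0,0,0]}]';python3 -m creep '[{"translation":[0,-3,0],"delta_rot":[0,0,0]},{"translation":[0,-4,0],"delta_rot":[0,0,0]},{"translation":[0,-4,0],"delta_rot":[0,0,0]},{"translation":[0,-3,0],"delta_rot":[0,0,0]},{"translation":[0,0,0],"delta_rot":[0,0,0]}]'; python3 -m creep '[{"translation":[0,0,0],"delta_rot":[0,0,0]},{"translation":[0,0,0],"delta_rot":[0,0,0]}]'
python3 - <<'E'
from h import *
s,M,yaw=tool();print(s['ee_pos'],s['force'])
for n in ("wrist","side","top"):
    P=optics.camera_params(n)
    p,d=optics.grab_frame(n); np.savez(n+"8.npz",p=p,d=d,**P); cv2.imwrite(f"pics/{n}8.png",p[:,:,::-1])
    X,uv=deproj(P,d,np.ones((480,640),bool));col=p[uv[:,1],uv[:,0]].astype(int)
    c=(abs(X[:,0]-577)<75)&(abs(X[:,1]-100)<75)
    q=c&(X[:,2]>76)&(X[:,2]<83.5); r=cv2.minAreaRect(X[q,:2].astype(np.float32));print(n,'plate',q.sum(),X[q,2].mean().round(2),np.round(r[0],1),np.round(r[1],1),r[2])
    A=np.c_[X[q,:2]-[577,100],np.ones(q.sum())];print('slope',np.linalg.lstsq(A,X[q,2],rcond=None)[0].round(4))
    q=(np.hypot(X[:,0]-577,X[:,1]-100)<14)&(col.max(1)<110)&(X[:,2]>70);print('head z',q.sum(),np.median(X[q,2]),X[q].mean(0), 'max z', X[c,2].max())
E
```

```text
time_s: 13.37
ee_pos: [576.4, 99.9, 173.9]
ee_rot: [-99.5, 89.8, -172.6]
force: [-0.0, 0.0, 0.6]
gripper_width: 0.3
time_s: 13.78
ee_pos: [577.4, -45.0, 174.5]
ee_rot: [-13.1, 89.9, -86.5]
force: [-0.1, 0.9, -0.0]
gripper_width: 0.4
time_s: 13.95
ee_pos: [577.4, -39.7, 174.4]
ee_rot: [177.2, 90.0, 104.0]
force: [0.4, -0.2, 0.7]
gripper_width: 0.3
[577.41168485 -39.71351809 174.37048717] [ 0.40101989 -0.16333143  0.73025479]
wrist plate 13086 81.02 [582.2  84.8] [79.9 79.2] 16.753747940063477
slope [ 6.0000e-04 -1.3000e-03  8.0998e+01]
head z 1477 88.97988475242413 [576.19902649 102.09731787  88.98240385] max z 92.81352664622473
side plate 1033 80.11 [576.2 100.1] [ 80.5 113.6] 16.793413162231445
slope [ 2.20000e-03 -4.90000e-03  8.01578e+01]
head z 95 87.83977534998708 [576.8009499  101.37198659  87.47049175] max z 571.9621546162558
top plate 1670 79.76 [578.6 100.3] [ 80.7 109.8] 16.755645751953125
slope [-9.00000e-04 -1.90000e-03  7.97663e+01]
head z 141 87.56278723866501 [576.62342317  99.15902584  87.52511348] max z 93.24521011966286
```

View pics/wrist8.png

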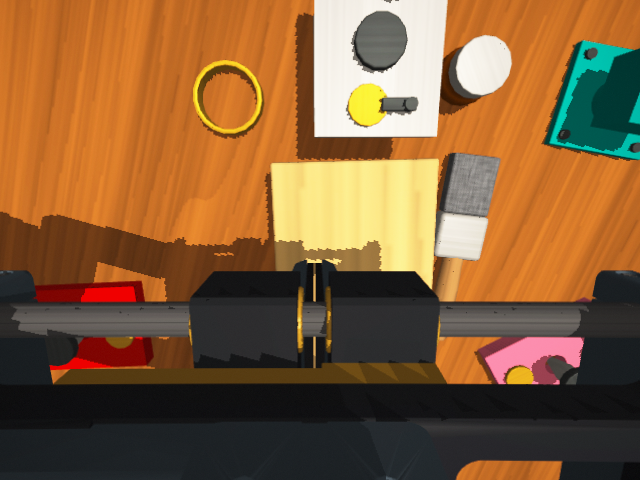

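View pics/side8.png

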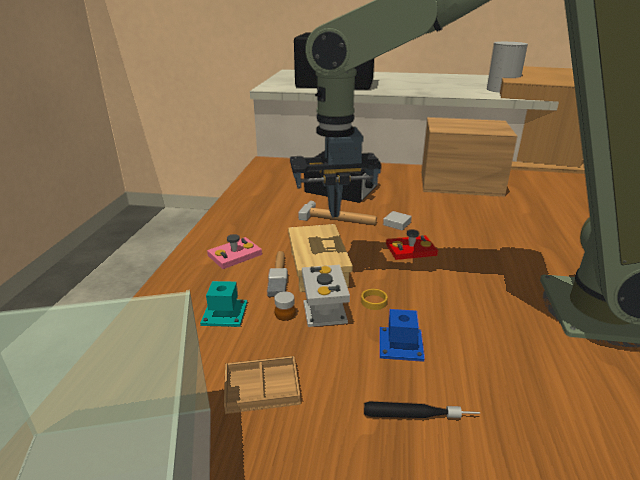

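The pin head sits 7.8–8.0 mm above the plate top in all three views, so it is fully seated. The plate is level, nothing else has moved, and the robot is clear. Handing in.

```bash
python3 -c "
from workcell import env; print(env.job_done())"
```

```text
the job is handed in; nothing more can be done
None
```

The plate is on the pedestal alone with its pin pressed fully down, and I handed the job in at about 14 s of the 58 s allowed.

I gripped the plate lightly across its 80 mm width and slid it along the shelf and across the gap. For the last few millimetres past the shelf edge its weight (about 4.8 N) hung on the grip at shelf height. I then lowered it about 1 mm onto the pedestal and let go. With the jaws shut, I pressed the pin until it stopped. At 27 N it went no further; that was the highest force I read.

**Last checks:**
- **Pin:** the head stands 7.8–8.0 mm above the plate top in all three cameras, which is its fully-down height.
- **Level:** the plate is level within 0.005 slope, and its underside is about 64 mm up.
- **Position:** in the same cameras, the plate centre is 0.6–1.2 mm from the measured pedestal centre.
- **Other things:** the bystanders look unmoved in the pictures; I did not measure them again.

**Disagreements:** camera heights differed by about 1.3 mm and positions by about 2.5 mm between views, roughly the stated calibration. In the final wrist view the plate was cut off, so I ignored its centre from that view.

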